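Square up a stack of metal blanks and hold it up for binding

ROBOT

A 6-joint arm with a two-finger parallel gripper is mounted at the origin on the work surface. World frame = base frame: x ahead of the robot, y to its left, z up, the work surface at z = 0. Lengths are in m, angles in rad, forces in N, time in s.
With the tool pointing down it reaches from about 0.3 to 0.875 m from the base axis. Payload 6.4 kg.
Tool frame: the origin (TCP) lies midway between the tips of the shut fingers; the grasp point (between the pads) lies 19 mm behind it (ctrl.grasp_offset is the distance from the TCP to the grasp point, in m); z points along the fingers, y is the line along which they close (so a half turn about z gives the same grasp; the last joint's range is limited). The gripper opens to 85 mm and grips with 20 to 120 N. Pads are 22 mm wide; open, the fingers measure 114 mm over their backs; the gripper's body (76 mm by 85 mm) begins 54 mm behind the grasp point. The pads swing forward as they close: fully open they stand 13 mm farther back than shut.
Start: joints at [-1.43, 0.181, 1.607, -0, 1.354, -0.206], TCP at [0.195, -0.541, 0.196] pointing down, gripper open.
Joint ranges: [-2.99, 2.99], [-0.89, 2.07], [0.3, 2.58], [-1.14, 4.28], [0, 2.63], [-3.12, 3.12]. Speed limits (rad/s): [2.57, 2.57, 3.01, 3.14, 3.14, 3.14].

INTERFACE

Orientations are given as a rotation vector (axis times angle).
In Python, from cell import ctrl gives the robot as it stands.
- The arm moves only by the tool apply_moves, never from a script. Its argument "increments" is a list of rows, each an object of numbers: "dx", "dy", "dz": the shift along the world's x, y, z normalised to -1 to 1, where 1 is 0.03 m; "wx", "wy", "wz": the turn, a rotation vector about the world's x, y, z normalised to -1 to 1, where 1 is pi/4 rad. A call has 1 to 12 rows; each row shifts and turns the commanded pose from where the row before left it; what a row does not reach is not made up. A row lasts 1/12 s, in which the tool goes at most 41.7 mm and 7.16 degrees, less where a joint would pass 70% of its speed; a pose out of reach is approached as far as the arm can. A call with a number of a shift or a turn outside -1 to 1 is refused whole. A call with a gripper value outside its range is refused whole. "fingers" is the opening, from -1 (shut) to 1 (fully open), so that 0 is half open, set as the call begins (left out, the last holds). The fingers move at their own pace and stop on an object; "grip_force" is the grip in N (left out, the last holds). Time passes only in rows, so rows that do not move let the fingers close. It gives the time, the measured TCP pose, the force, the opening and the grip force at its end, in the units of the state.
- ctrl.state(): the state, without advancing time (a new reading comes with each control period).
- ctrl.grab_frame(name): name is "scene" or "side" or "wrist"; returns (picture, depth): 400x640x3 uint8, red, green, blue; 400x640 float32, m along the optical axis (not along the pixel's ray), 0 where there is no reading.
- ctrl.camera_info(name): a dict with "fx", "fy", "cx", "cy" (pixels), "view" (4x4, takes a point from world to camera coordinates); the wrist camera has in their place "mount" (4x4, takes a point from camera to tool coordinates, whose origin is the TCP and whose axes are the flange's). Camera axes: x right, y up, looking along -z (the intrinsics and any distortion apply to the point x, -y, -z); pixel columns grow to the right and rows downward; lengths in m; the calibration is good to about 2 mm. The wrist camera is an equidistant fisheye: a pixel r from the principal point sees the ray r / f radians off the axis. A picture is of the moment at which its call begins: read the wrist's pose just before it. camera_info takes no time and is no camera call.
- ctrl.close_job(): hands the job in; it is judged then, once.
Trained networks look in the newest picture that a camera, given by its name, has taken for a name from the list of things; names that differ only in an ending like _2 or _b are one class to them, and where a whole thing is asked for, a point or a joint stands for the part that bears it (a point fixed in the world has none). Each returns a list of dicts, best first, with "score" (0 to 1); they miss things now and then, are a little off and sometimes report something else, mostly with a low value. They report only what shows in the picture. A call takes as long as a camera call.
- ctrl.trace(camera, target): "pixels" (400x640 bool, what is visible of it) and "location" ([row, column] as shares, 0 to 1, of the picture: columns of its width, rows of its height, amid what is visible of it).
- ctrl.mark_of(camera, target): "location" ([row, column] as shares, 0 to 1, of the picture: columns of its width, rows of its height: a listed point, or the origin of a listed thing).
The state is a dict: "time": time; "q": joint angles; "qvel": joint speeds; "effort": joint torques, N m; "position": TCP position; "orientation": TCP orientation; "force": force on the tool from outside, world axes, zero at the start; "torque": the same for the moment, N m; "gripper_width": finger opening in m; "finger_force": force on a finger pad.
Only numpy, scipy, OpenCV 4.12 (cv2) and the standard library are available. Lean on these libraries where they do the work, as an engineer would, in place of code of your own. Each camera call takes 0.05 s, during which the arm holds its last target. There are 200 camera calls.

TASK

Tap the four metal blanks on the little stand into a neat stack, all their edges lined up along both the length and the width while the stack still sits on the stand. Then lift the whole stack, level all the way, and finish while still holding it steady and level in the gripper, about 10 cm above the stand's top and touching nothing else, so that I can wrap binding wire around it. Leave the hammer, the jar and the ring stand where they are.

Things in the scene. Friction and masses are not known exactly. Their poses are not given: they have to be found in the camera images.
- bottom_centre (a point): The lowest blank, lying on the wooden riser: one of four identical plain aluminium rectangles, 52 x 38 x 5 mm, about 30 to 60 g each; the point is its centre (2.5 mm above its underside). x axis along the 52 mm length, y along the 38 mm width, z up. At the start the four lie flat, one on another, loosely and untidily: each is 3 to 6 mm off the stand's centre in both directions and turned up to about 5 degrees from the stand's axes.
- second_centre (a point): The second blank from below: one of four identical plain aluminium rectangles, 52 x 38 x 5 mm, about 30 to 60 g each; the point is its centre (2.5 mm above its underside). x axis along the 52 mm length, y along the 38 mm width, z up. At the start the four lie flat, one on another, loosely and untidily: each is 3 to 6 mm off the stand's centre in both directions and turned up to about 5 degrees from the stand's axes.
- third_centre (a point): The third blank from below: one of four identical plain aluminium rectangles, 52 x 38 x 5 mm, about 30 to 60 g each; the point is its centre (2.5 mm above its underside). x axis along the 52 mm length, y along the 38 mm width, z up. At the start the four lie flat, one on another, loosely and untidily: each is 3 to 6 mm off the stand's centre in both directions and turned up to about 5 degrees from the stand's axes.
- top_centre (a point): The topmost blank: one of four identical plain aluminium rectangles, 52 x 38 x 5 mm, about 30 to 60 g each; the point is its centre (2.5 mm above its underside). x axis along the 52 mm length, y along the 38 mm width, z up. At the start the four lie flat, one on another, loosely and untidily: each is 3 to 6 mm off the stand's centre in both directions and turned up to about 5 degrees from the stand's axes.
- stand_top (a point): Centre of the top of the fixed stand, 40 mm above the bench: a dark hardwood riser 36 mm (x) by 24 mm (y), 28 mm tall, on a dark steel base 90 x 90 x 12 mm; x and y are the riser's horizontal axes, z up. The blanks overhang the riser all round, so fingertips can reach below them. One squeeze in the middle of a side can leave a blank slightly turned.
- hammer: Bystander: a bench hammer about 220 mm long, lying flat on the bench along its x axis; origin on its underside. Stands about 17 to 22 cm from the stand.
- jar: Bystander: a closed amber glass jar, 54 mm across, 65 mm high, black cap; origin at the centre of its underside. About 15 to 22 cm from the stand.
- ring_stand: Bystander: a small wooden ring cone on a round foot, 60 mm across, 60 mm high; origin at the centre of its underside. About 13 to 18 cm beyond the stand.

How it is judged:
On the way:
1. the four blanks lie on the stand as a neat stack, edges lined up within 3.5 mm and 0.08 rad (horizontal distance between bottom_centre and second_centre below 0.0035 m and angle between the x axis of bottom_centre and the x axis of second_centre, either way round below 0.08 rad and horizontal distance between each of bottom_centre, second_centre and third_centre below 0.0035 m and angle between the x axis of each of bottom_centre, second_centre and the x axis of third_centre, either way round below 0.08 rad and horizontal distance between each of bottom_centre, second_centre, third_centre and top_centre below 0.0035 m and angle between the x axis of each of bottom_centre, second_centre, third_centre and the x axis of top_centre, either way round below 0.08 rad and height (world z) of bottom_centre below 0.046 m and z of top_centre in the frame of bottom_centre above 0.012 m), for 0.2 s.
At the end, for the whole second after the job is handed in: The fingers hold all four blanks as one stack: centres within 3.5 mm (from above) and turned under 0.08 rad of each other, each tilted under 0.1 rad, slower than 0.03 m/s, underside of the lowest 60 to 160 mm above the stand's top, clear of the stand (horizontal distance between bottom_centre and second_centre below 0.0035 m and angle between the x axis of bottom_centre and the x axis of second_centre, either way round below 0.08 rad and horizontal distance between each of bottom_centre, second_centre and third_centre below 0.0035 m and angle between the x axis of each of bottom_centre, second_centre and the x axis of third_centre, either way round below 0.08 rad and horizontal distance between each of bottom_centre, second_centre, third_centre and top_centre below 0.0035 m and angle between the x axis of each of bottom_centre, second_centre, third_centre and the x axis of top_centre, either way round below 0.08 rad and angle between each of bottom_centre, second_centre, third_centre, top_centre's own z axis and vertical below 0.1 rad and linear speed of each of blank_bottom, blank_second, blank_third, blank_top below 0.03 m/s and height (world z) of bottom_centre between 0.1025 and 0.2025 m and contact force between the fingers and blank_bottom above 0.2 N and z of second_centre in the frame of bottom_centre above 0.003 m and z of third_centre in the frame of second_centre above 0.003 m and z of top_centre in the frame of third_centre above 0.003 m and contact force between each of blank_bottom, blank_second, blank_third, blank_top and stand below 0.05 N); the arm keeps its last pose, push and grip.
It fails at once if a blank tips by more than 0.3 rad (angle between any of bottom_centre, second_centre, third_centre, top_centre's own z axis and vertical above 0.3 rad).
It fails at once if a blank falls off the stand (height (world z) of any of bottom_centre, second_centre, third_centre, top_centre below 0.036 m).
It fails at once if the hammer, the jar or the ring stand is moved by more than 15 mm (distance of any of hammer, jar, ring_stand from where it was at the start of the episode above 0.015 m).
It also fails if it takes over 64 s, if anything falls off the work surface, if the arm or the gripper's body presses on something with over 40 N, if the wrist force passes 120 N, or if a joint passes its speed limit or range.

## Working session

There is one attempt and no reset: what is moved stays moved. The work goes in short steps, Python scripts to look and compute and a tool call to move; the robot and the scene stay as the last step left them, time stands still between calls to the robot, and variables do not carry over. Pictures are saved under pics/ and viewed, at most 10 in all, crops included, and the job is handed in when it is done.

Besides the shell and the picture viewer there is one more tool, called after "Emit:" in YAML: its name, and indented under it one key for each argument. apply_moves: Moves the arm, as the interface text tells. Its arguments: {"type":"object","properties":{"increments":{"type":"array"},"fingers":{"type":"number"},"grip_force":{"type":"number"}},"required":["increments"]}

```bash
mkdir -p pics; cat > h.py <<'E'
from cell import ctrl
import numpy as np, cv2
from scipy.spatial.transform import Rotation as R
def cloud(cam):
    im,d=ctrl.grab_frame(cam); ci=ctrl.camera_info(cam)
    v,u=np.mgrid[:400,:640]
    P=np.stack([(u-ci['cx'])/ci['fx']*d,-(v-ci['cy'])/ci['fy']*d,-d,np.ones_like(d)],-1)
    W=P@np.linalg.inv(ci['view']).T
    return im,d,W[...,:3]
def save(n,im): cv2.imwrite('pics/'+n,im[...,::-1])
E
python3 - <<'E'
from h import *
s=ctrl.state(); print(s)
ims=[]
for c in ['scene','side']:
    im,d,W=cloud(c); ims.append(im)
    print(c,ctrl.camera_info(c))
    for t in ['stand_top','top_centre','bottom_centre','hammer','jar','ring_stand']:
        r=ctrl.trace(c,t)[:1]; m=ctrl.mark_of(c,t)[:1]
        for a in r:
            p=a['pixels']&(d>0); print(t,'trace',round(a['score'],2),p.sum(),np.median(W[p],0).round(4),W[p].max(0).round(3))
        for a in m:
            y,x=a['location']; y=int(y*400);x=int(x*640); print(t,'mark',round(a['score'],2),x,y,W[min(y,399),min(x,639)].round(4))
save('a.png',cv2.resize(np.vstack(ims),(640,800))[:, :]) if 0 else [save(f'a{i}.png',im) for i,im in enumerate(ims)]
E
```

```text
{'time': 0.0, 'q': array([-1.43028187e+00,  1.81540198e-01,  1.60796289e+00, -1.14009442e-05,
        1.35377540e+00, -2.06310938e-01]), 'qvel': array([-0.00027262, -0.00150781,  0.00110531, -0.00021625,  0.00042117,
        0.00090395]), 'effort': array([-2.21047185e-04, -4.44874656e+01, -3.51334655e+01, -4.66352885e-04,
        9.06503439e-03,  9.22276143e-06]), 'position': array([ 0.19537402, -0.54017145,  0.19470646]), 'orientation': array([-3.09281329e+00, -5.41778692e-01, -6.95895056e-05]), 'force': array([0.20330757, 0.30746454, 0.15072461]), 'torque': array([ 0.02701384, -0.01477304, -0.03380207]), 'finger_force': 0.0, 'gripper_width': 0.08526432811173046}
scene {'fx': 448.7381229351159, 'fy': 448.7381229351159, 'cx': 313.938826661721, 'cy': 195.00235926322594, 'view': array([[-0.82370784,  0.56700709,  0.00289019,  0.45976192],
       [-0.45912869, -0.66996345,  0.58339507,  0.21632612],
       [ 0.33272546,  0.47922013,  0.81218338, -1.26973034],
       [ 0.        ,  0.        ,  0.        ,  1.        ]])}
stand_top trace 0.87 811 [0.5296 0.035  0.0104] [0.565 0.073 0.049
[... 946 characters left out ...]
0,
         1.00000000e+00]])}
stand_top trace 0.84 883 [0.4972 0.0353 0.0103] [0.56  0.072 0.052]
stand_top mark 0.94 350 221 [0.5004 0.0372 0.0512]
top_centre trace 0.75 288 [0.5036 0.0144 0.0583] [0.533 0.038 0.061]
top_centre mark 0.63 353 209 [0.5056 0.005  0.0591]
bottom_centre trace 0.5 79 [0.5056 0.0379 0.043 ] [0.526 0.049 0.049]
bottom_centre mark 0.48 350 220 [0.5007 0.0367 0.0537]
hammer trace 0.78 905 [ 0.5763 -0.1849  0.0192] [ 0.672 -0.152  0.028]
hammer mark 0.86 355 177 [ 0.5654 -0.1795  0.0079]
jar trace 0.74 934 [0.4481 0.2089 0.0519] [0.476 0.222 0.067]
ring_stand trace 0.78 437 [0.6583 0.0575 0.0088] [0.692 0.079 0.06 ]
ring_stand mark 0.74 284 223 [0.6547 0.062  0.0096]
```

```bash
python3 - <<'E'
from h import *
out=[]
for c in ['scene','side']:
    im,d,W=cloud(c)
    near=(d>0)&(np.hypot(W[...,0]-.51,W[...,1]-.02)<.09)
    for lo,hi in [(.007,.017),(.053,.066)]:
        m=near&(W[...,2]>lo)&(W[...,2]<hi); P=W[m][:,:2].astype(np.float32)
        r=cv2.minAreaRect(P*1000); print(c,lo,m.sum(),r)
    x,y=(335,197) if c=='scene' else (350,215)
    out.append(cv2.resize(im[y-55:y+55,x-70:x+70],(700,550),interpolation=cv2.INTER_CUBIC)[:, :])
save('b.png',cv2.resize(np.hstack(out),(800,314)))
save('s.png',im)
E
```

```text
scene 0.007 726 ((511.42388916015625, 17.115055084228516), (91.53693389892578, 91.91748809814453), 16.286401748657227)
scene 0.053 368 ((507.3026428222656, 15.624752044677734), (54.18387985229492, 47.30405807495117), 21.04205322265625)
side 0.007 731 ((506.8198547363281, 17.494667053222656), (90.3248062133789, 91.49382781982422), 15.335128784179688)
side 0.053 335 ((502.8871154785156, 15.620176315307617), (51.48479461669922, 46.96186065673828), 21.828550338745117)
```

View pics/a0.png

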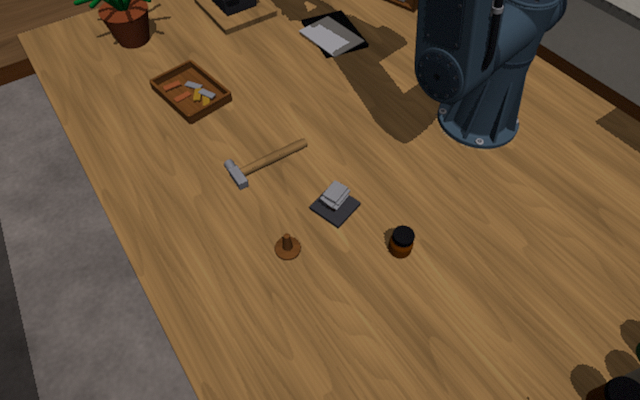

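View pics/b.png

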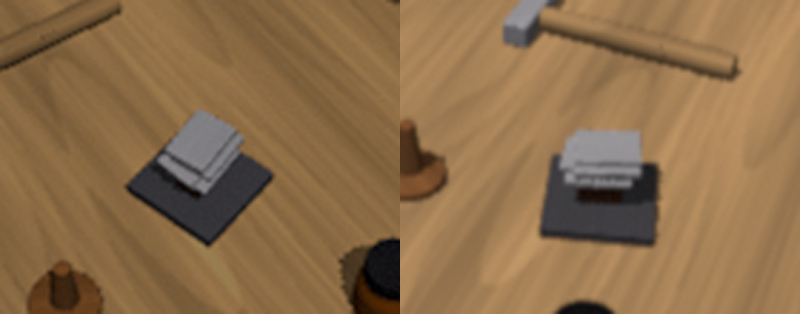

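The scene view shows the stand at about (335,205), with the hammer at upper left, the ring stand at (288,246) and the jar at (400,242). The blanks are untidy and their length lies at roughly 16–20° from world x. I'm moving above the stand.

Emit:
apply_moves:
  increments:
    - {"dx": 0.52, "dy": 0.93}
    - {"dx": 0.52, "dy": 0.93}
    - {"dx": 0.52, "dy": 0.93}
    - {"dx": 0.52, "dy": 0.93}
    - {"dx": 0.52, "dy": 0.93}
    - {"dx": 0.52, "dy": 0.93}
    - {"dx": 0.52, "dy": 0.93}
    - {"dx": 0.52, "dy": 0.93}
    - {"dx": 0.52, "dy": 0.93}
    - {"dx": 0.52, "dy": 0.93}
  fingers: 1
  grip_force: 20

```text
schema error: expected keys dx, dy, dz, wx, wy, wz
```

Emit:
apply_moves:
  increments:
    - {"dx": 0.52, "dy": 0.93}
    - {"dx": 0.52, "dy": 0.93}
    - {"dx": 0.52, "dy": 0.93}
    - {"dx": 0.52, "dy": 0.93}
    - {"dx": 0.52, "dy": 0.93}
    - {"dx": 0.52, "dy": 0.93}
    - {"dx": 0.52, "dy": 0.93}
    - {"dx": 0.52, "dy": 0.93}
    - {"dx": 0.52, "dy": 0.93}
    - {"dx": 0.52, "dy": 0.93}
    - {}
    - {}

```text
schema error: expected keys dx, dy, dz, wx, wy, wz
```

```bash
cat >> h.py <<'E'
def wcloud():
    s=ctrl.state(); im,d=ctrl.grab_frame('wrist'); ci=ctrl.camera_info('wrist')
    v,u=np.mgrid[:400,:640]
    X=(u-ci['cx'])/ci['fx'];Y=(v-ci['cy'])/ci['fy'];r=np.hypot(X,Y)+1e-9
    t=np.minimum(r,1.5); k=np.tan(t)/r
    P=np.stack([X*k*d,-Y*k*d,-d,np.ones_like(d)],-1)@ci['mount'].T
    W=P[...,:3]@R.from_rotvec(s['orientation']).as_matrix().T+s['position']
    return s,im,d,W
def rects(W,d,im=None):
    near=(d>0)&(np.hypot(W[...,0]-.509,W[...,1]-.017)<.085)
    for lo,hi in [(.007,.017),(.0565,.066)]:
        m=near&(W[...,2]>lo)&(W[...,2]<hi)
        if m.sum()<20: print(lo,'few');continue
        print(lo,m.sum(),np.median(W[m][:,2]).round(4),cv2.minAreaRect((W[m][:,:2]*1000).astype(np.float32)))
E
python3 - <<'E'
from h import *
s,im,d,W=wcloud(); print(s['time'],s['position'],s['orientation']); rects(W,d)
print(ctrl.camera_info('wrist'))
save('w1.png',im)
E
```

```text
1.4 [ 0.1954511  -0.54078149  0.19559745] [3.09446781e+00 5.42005791e-01 2.46305494e-05]
0.007 few
0.0565 few
{'fx': 309.70691628693146, 'fy': 309.70691628693146, 'cx': 319.70880518682094, 'cy': 200.5847001000966, 'mount': array([[-1.01139332e-03,  9.49000282e-01,  3.15273598e-01,
         8.04604714e-02],
       [ 9.99999463e-01,  8.88278751e-04,  5.34189956e-04,
        -1.30181692e-04],
       [ 2.26895582e-04,  3.15273968e-01, -9.49000671e-01,
        -1.78439687e-01],
       [ 0.00000000e+00,  0.00000000e+00,  0.00000000e+00,
         1.00000000e+00]])}
```

View pics/w1.png

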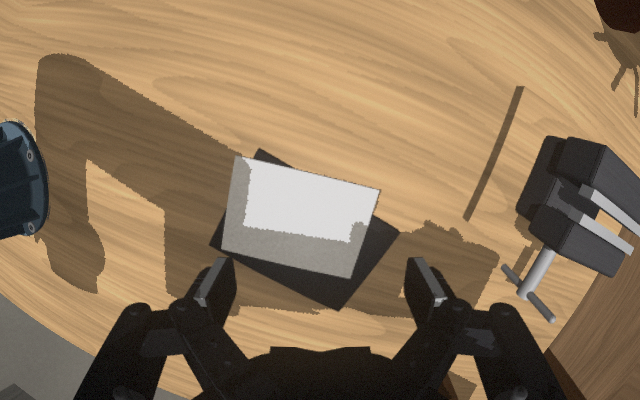

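The schema needs every key. That view only showed the start area, with the blue arm and the vise. I'm resending the move with the turn for the length squeeze included.

Emit:
apply_moves:
  increments:
    - {"dx": 0.52, "dy": 0.93, "dz": 0, "wx": 0, "wy": 0, "wz": 0.1}
    - {"dx": 0.52, "dy": 0.93, "dz": 0, "wx": 0, "wy": 0, "wz": 0.1}
    - {"dx": 0.52, "dy": 0.93, "dz": 0, "wx": 0, "wy": 0, "wz": 0.1}
    - {"dx": 0.52, "dy": 0.93, "dz": 0, "wx": 0, "wy": 0, "wz": 0.1}
    - {"dx": 0.52, "dy": 0.93, "dz": 0, "wx": 0, "wy": 0, "wz": 0.1}
    - {"dx": 0.52, "dy": 0.93, "dz": 0, "wx": 0, "wy": 0, "wz": 0.1}
    - {"dx": 0.52, "dy": 0.93, "dz": 0, "wx": 0, "wy": 0, "wz": 0.1}
    - {"dx": 0.52, "dy": 0.93, "dz": 0, "wx": 0, "wy": 0, "wz": 0.1}
    - {"dx": 0.52, "dy": 0.93, "dz": 0, "wx": 0, "wy": 0, "wz": 0.1}
    - {"dx": 0.52, "dy": 0.93, "dz": 0, "wx": 0, "wy": 0, "wz": 0.1}
  fingers: 1
  grip_force: 20

```text
time: 2.28
position: [0.352, -0.2604, 0.1958]
orientation: [2.648, 1.689, 0.0]
force: [0.6, -0.2, -0.8]
gripper_width: 0.0853
finger_force: 0.0
```

Emit:
apply_moves:
  increments:
    - {"dx": 0.52, "dy": 0.93, "dz": 0, "wx": 0, "wy": 0, "wz": 0.1}
    - {"dx": 0.52, "dy": 0.93, "dz": 0, "wx": 0, "wy": 0, "wz": 0.1}
    - {"dx": 0.52, "dy": 0.93, "dz": 0, "wx": 0, "wy": 0, "wz": 0.1}
    - {"dx": 0.52, "dy": 0.93, "dz": 0, "wx": 0, "wy": 0, "wz": 0.1}
    - {"dx": 0.52, "dy": 0.93, "dz": 0, "wx": 0, "wy": 0, "wz": 0.1}
    - {"dx": 0.52, "dy": 0.93, "dz": 0, "wx": 0, "wy": 0, "wz": 0.1}
    - {"dx": 0.52, "dy": 0.93, "dz": 0, "wx": 0, "wy": 0, "wz": 0.1}
    - {"dx": 0.52, "dy": 0.93, "dz": 0, "wx": 0, "wy": 0, "wz": 0.1}
    - {"dx": 0.52, "dy": 0.93, "dz": 0, "wx": 0, "wy": 0, "wz": 0.1}
    - {"dx": 0.52, "dy": 0.93, "dz": 0, "wx": 0, "wy": 0, "wz": 0}
    - {"dx": 0, "dy": 0, "dz": 0, "wx": 0, "wy": 0, "wz": 0}
    - {"dx": 0, "dy": 0, "dz": 0, "wx": 0, "wy": 0, "wz": 0}

```text
time: 3.28
position: [0.5077, 0.0186, 0.1955]
orientation: [-1.9, -2.501, 0.0]
force: [-0.1, -0.7, -1.1]
gripper_width: 0.0856
finger_force: 0.0
```

```bash
cat >> h.py <<'E'
def tool():
    s=ctrl.state(); M=R.from_rotvec(s['orientation']).as_matrix()
    print('t',round(s['time'],2),'pos',s['position'].round(4),'yaw y',np.degrees(np.arctan2(M[1,1],M[0,1])).round(2),'z',M[:,2].round(4),'w',s['gripper_width'].round(4),'F',s['force'].round(1),s['finger_force'])
E
python3 - <<'E'
from h import *
tool(); s,im,d,W=wcloud(); rects(W,d)
save('w2.png',im)
E
```

```text
Traceback (most recent call last):
  File "h.py", line 27, in tool
    print('t',round(s['time'],2),'pos',s['position'].round(4),'yaw y',np.degrees(np.arctan2(M[1,1],M[0,1])).round(2),'z',M[:,2].round(4),'w',s['gripper_width'].round(4),'F',s['force'].round(1),s['finger_force'])
                                                                                                                                             ^^^^^^^^^^^^^^^^^^^^^^^^
AttributeError: 'float' object has no attribute 'round'
```

```bash
sed -i "s/s\['gripper_width'\].round(4)/round(s['gripper_width'],4)/" h.py
python3 - <<'E'
from h import *
tool(); s,im,d,W=wcloud(); rects(W,d)
save('w2.png',im)
E
```

```text
t 3.28 pos [0.5077 0.0186 0.1955] yaw y 15.55 z [-3.e-04 -1.e-04 -1.e+00] w 0.0856 F [-0.1 -0.7 -1.1] 0.0
0.007 2745 0.0121 ((507.70538330078125, 15.71795654296875), (90.3998031616211, 90.27053833007812), 15.947843551635742)
0.0565 1758 0.0601 ((504.1294250488281, 13.032567977905273), (52.60593795776367, 45.21949768066406), 19.933935165405273)
```

View pics/w2.png

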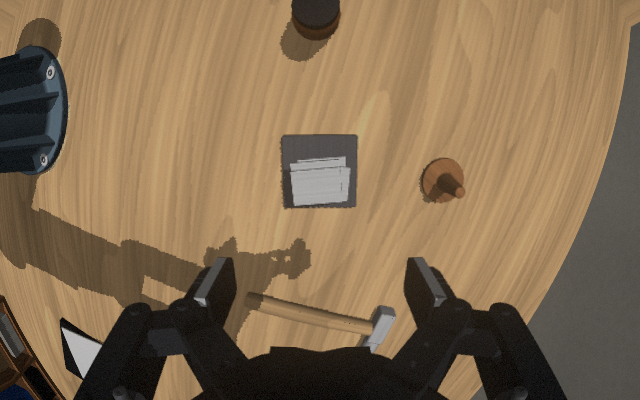

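Wrist view: stand at about (320,170), blanks askew on it at about (320,182), and the fingers at the left and right line up with the blank length. I'm descending and squeezing lengthwise.

Emit:
apply_moves:
  increments:
    - {"dx": 0.01, "dy": -0.08, "dz": -0.57, "wx": 0, "wy": 0, "wz": 0.01}
    - {"dx": 0, "dy": 0, "dz": -0.57, "wx": 0, "wy": 0, "wz": 0}
    - {"dx": 0, "dy": 0, "dz": -0.57, "wx": 0, "wy": 0, "wz": 0}
    - {"dx": 0, "dy": 0, "dz": -0.57, "wx": 0, "wy": 0, "wz": 0}
    - {"dx": 0, "dy": 0, "dz": -0.57, "wx": 0, "wy": 0, "wz": 0}
    - {"dx": 0, "dy": 0, "dz": -0.57, "wx": 0, "wy": 0, "wz": 0}
    - {"dx": 0, "dy": 0, "dz": -0.57, "wx": 0, "wy": 0, "wz": 0}
    - {"dx": 0, "dy": 0, "dz": -0.57, "wx": 0, "wy": 0, "wz": 0}
    - {"dx": 0, "dy": 0, "dz": -0.57, "wx": 0, "wy": 0, "wz": 0}
    - {"dx": 0, "dy": 0, "dz": -0.57, "wx": 0, "wy": 0, "wz": 0}
    - {"dx": 0, "dy": 0, "dz": 0, "wx": 0, "wy": 0, "wz": 0}
    - {"dx": 0, "dy": 0, "dz": 0, "wx": 0, "wy": 0, "wz": 0}

```text
time: 4.33
position: [0.5066, 0.0139, 0.0241]
orientation: [-1.896, -2.503, 0.002]
force: [-0.4, 0.1, 0.2]
gripper_width: 0.0851
finger_force: 0.0
```

```bash
python3 - <<'E'
from h import *
tool(); s,im,d,W=wcloud(); rects(W,d)
im2,_=ctrl.grab_frame('side'); x,y=350,212
save('w3.png',np.vstack([im[120:360,120:520],cv2.resize(im2[y-36:y+36,x-60:x+60],(400,240),interpolation=cv2.INTER_CUBIC)]))
E
```

```text
t 4.33 pos [0.5066 0.0139 0.0241] yaw y 15.72 z [-2.3e-03  3.0e-04 -1.0e+00] w 0.0851 F [-0.4  0.1  0.2] 0.0
0.007 8115 0.0121 ((507.30047607421875, 15.674995422363281), (90.67659759521484, 90.18434143066406), 15.907110214233398)
0.0565 6114 0.0601 ((504.0370788574219, 13.405313491821289), (52.2899169921875, 45.69096374511719), 20.338590621948242)
```

View pics/w3.png

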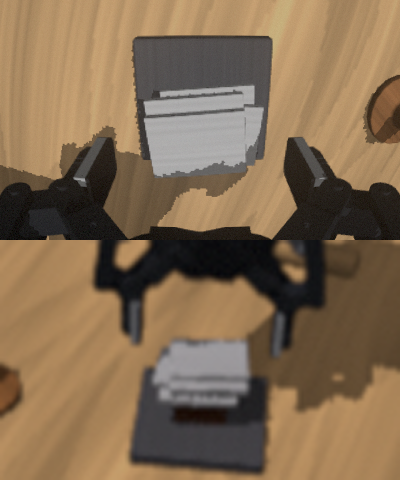

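```bash
python3 - <<'E'
from h import *
tool(); im,d,W=cloud('side'); ci=ctrl.camera_info('side')
def pr(p):
    c=ci['view']@np.r_[p,1]; return ci['cx']-ci['fx']*c[0]/c[2], ci['cy']+ci['fy']*c[1]/c[2]
s=ctrl.state(); print('tcp px',pr(s['position']),'stand',pr([.508,.016,.04]),'gp+',pr(s['position']+[0,0,.05]))
y0,x0=212-36,350-60
for (u,v) in [(135,340-240),(135,325-240),(278,350-240),(278,335-240)]:
    U,V=x0+int(u*.3),y0+int(v*.3); print(U,V,W[V,U].round(4),d[V,U])
# dark/finger points: everything near above 0.03, excluding blanks
m=(d>0)&(np.hypot(W[...,0]-.507,W[...,1]-.015)<.075)&(W[...,2]>.02)&(np.abs((W[...,0]-.507)*np.cos(.278)+(W[...,1]-.015)*np.sin(.278))>.036)
print('low finger',np.sort(W[m][:,2])[:10])
s,im,d,W=wcloud()
for (u,v) in [(120+105,120+140),(120+85,120+185),(120+290,120+140),(120+310,120+180)]: print('w',W[v,u].round(4),d[v,u])
E
```

```text
t 4.43 pos [0.5084 0.014  0.0257] yaw y 15.76 z [ 1.4e-03 -4.0e-04 -1.0e+00] w 0.0855 F [ 0.7 -0.6  0.2] 0.0
tcp px (np.float64(349.6879164739645), np.float64(221.96525421745918)) stand (np.float64(349.9510223584009), np.float64(217.98514876114206)) gp+ (np.float64(350.6130789366142), np.float64(205.29481978287296))
330 206 [0.5476 0.0398 0.0807] 0.8753239
330 201 [0.5494 0.0357 0.0912] 0.8720782
373 209 [0.4577 0.0125 0.0813] 0.86650896
373 204 [0.4587 0.0132 0.0956] 0.85722095
low finger [0.07395234 0.07513667 0.07545506 0.0764821  0.07755494 0.07766926
 0.07812577 0.07877065 0.07890191 0.07929876]
w [0.4625 0.0132 0.0824] 0.13760546
w [0.4628 0.0095 0.1125] 0.110167585
w [0.5461 0.0356 0.0805] 0.13987519
w [0.5466 0.0347 0.1112] 0.11104842
```

The fingertips look about 50 mm behind the reported TCP, so I'll check the finger geometry in free air.

Emit:
apply_moves:
  increments:
    - {"dx": 0, "dy": 0, "dz": 1, "wx": 0, "wy": 0, "wz": 0}
    - {"dx": 0, "dy": 0, "dz": 1, "wx": 0, "wy": 0, "wz": 0}
    - {"dx": 0, "dy": 0.07, "dz": 0, "wx": 0, "wy": 0, "wz": 0}
    - {"dx": 0, "dy": 0, "dz": 0, "wx": 0, "wy": 0, "wz": 0}
    - {"dx": 0, "dy": 0, "dz": 0, "wx": 0, "wy": 0, "wz": 0}
    - {"dx": 0, "dy": 0, "dz": 0, "wx": 0, "wy": 0, "wz": 0}
  fingers: -0.1

```text
time: 5.03
position: [0.507, 0.0171, 0.0839]
orientation: [-1.894, -2.505, 0.001]
force: [-0.4, -0.4, 0.3]
gripper_width: 0.0384
finger_force: 0.0
```

```bash
python3 - <<'E'
from h import *
print('go',ctrl.grasp_offset)
tool(); s,im,d,W=wcloud(); rects(W,d)
M=R.from_rotvec(s['orientation']).as_matrix(); T=(W-s['position'])@M
m=(d>0)&(T[...,2]<0)&(T[...,2]>-.13)&(np.abs(T[...,1])<.07)&(np.abs(T[...,0])<.03)
q=T[m]; print('wrist tool z max',np.sort(q[:,2])[-200::25].round(4))
for sg in (1,-1):
    k=q[(q[:,1]*sg>0)]; t=k[k[:,2]>k[:,2].max()-.01]; print(sg,'tip',t.mean(0).round(4),t.min(0).round(4),t.max(0).round(4))
im2,d2,W2=cloud('side'); T=(W2-s['position'])@M
m=(d2>0)&(np.abs(T[...,2]+.06)<.06)&(np.abs(T[...,1])<.07)&(np.abs(T[...,0])<.03)
print('side tool z max',np.sort(T[m][:,2])[-20:].round(4))
x,y=350,200
save('w4.png',np.vstack([im[120:360,120:520],cv2.resize(im2[y-36:y+36,x-60:x+60],(400,240),interpolation=cv2.INTER_CUBIC)]))
E
```

```text
go 0.0187
t 5.03 pos [0.507  0.0171 0.0839] yaw y 15.83 z [-1.2e-03  2.0e-04 -1.0e+00] w 0.0384 F [-0.4 -0.4  0.3] 0.0
0.007 5048 0.012 ((507.1119384765625, 15.9615478515625), (90.48318481445312, 89.4972152709961), 16.03327751159668)
0.0565 3648 0.0601 ((504.0444030761719, 13.51506233215332), (52.371421813964844, 45.67898941040039), 20.400009155273438)
wrist tool z max [-0.0443 -0.0438 -0.0433 -0.0427 -0.0419 -0.0407 -0.0396 -0.0388]
1 tip [ 0.0056  0.0209 -0.0436] [-0.0106  0.0181 -0.0473] [ 0.0116  0.0304 -0.0373]
-1 tip [ 0.0045 -0.0222 -0.0435] [-0.0103 -0.0321 -0.0472] [ 0.0121 -0.0195 -0.0372]
side tool z max [-0.0426 -0.0425 -0.0425 -0.0423 -0.0423 -0.0417 -0.0415 -0.0411 -0.0409
 -0.0407 -0.0405 -0.0399 -0.0394 -0.039  -0.0382 -0.038  -0.0377 -0.0376
 -0.0356 -0.0351]
```

View pics/w4.png

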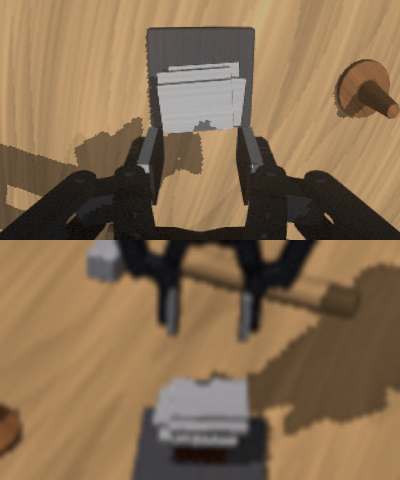

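Both cameras put the tips about 38–50 mm behind the reported TCP. I'll close partway at TCP z≈0.025. That is safe whichever geometry is right, and it tells me which one it is.

Emit:
apply_moves:
  increments:
    - {"dx": 0, "dy": 0, "dz": 0, "wx": 0, "wy": 0, "wz": 0}
    - {"dx": 0, "dy": 0, "dz": 0, "wx": 0, "wy": 0, "wz": 0}
    - {"dx": 0, "dy": 0, "dz": -0.5, "wx": 0, "wy": 0, "wz": 0}
    - {"dx": 0, "dy": 0, "dz": -0.5, "wx": 0, "wy": 0, "wz": 0}
    - {"dx": 0, "dy": 0, "dz": -0.5, "wx": 0, "wy": 0, "wz": 0}
    - {"dx": 0, "dy": 0, "dz": -0.45, "wx": 0, "wy": 0, "wz": 0}
    - {"dx": 0, "dy": 0, "dz": 0, "wx": 0, "wy": 0, "wz": 0}
  fingers: 1

```text
time: 5.72
position: [0.5052, 0.0173, 0.0232]
orientation: [-1.892, -2.502, 0.004]
force: [-0.1, 0.0, -0.2]
gripper_width: 0.0854
finger_force: 0.0
```

Emit:
apply_moves:
  increments:
    - {"dx": 0, "dy": 0, "dz": 0, "wx": 0, "wy": 0, "wz": 0}
    - {"dx": 0, "dy": 0, "dz": 0, "wx": 0, "wy": 0, "wz": 0}
    - {"dx": 0, "dy": 0, "dz": 0, "wx": 0, "wy": 0, "wz": 0}
  fingers: 0.15

```text
time: 5.97
position: [0.5087, 0.0168, 0.0271]
orientation: [1.894, 2.505, 0.001]
force: [-0.1, 0.2, 0.1]
gripper_width: 0.0519
finger_force: 0.0
```

```bash
python3 - <<'E'
from h import *
tool(); s,im,d,W=wcloud(); rects(W,d)
E
```

```text
t 5.97 pos [0.5087 0.0168 0.0271] yaw y 15.82 z [ 1.7e-03 -3.0e-04 -1.0e+00] w 0.0519 F [-0.1  0.2  0.1] 0.0
0.007 7422 0.0121 ((503.65277099609375, 28.17605209350586), (90.8286361694336, 63.919273376464844), 15.87326717376709)
0.0565 5632 0.0601 ((504.2032470703125, 13.242694854736328), (52.14860534667969, 45.81595230102539), 20.920698165893555)
```

Nothing was touched, so the camera geometry is right. I'm opening and going lower in stages.

Emit:
apply_moves:
  increments:
    - {"dx": 0, "dy": 0, "dz": 0, "wx": 0, "wy": 0, "wz": 0}
    - {"dx": 0, "dy": 0, "dz": 0, "wx": 0, "wy": 0, "wz": 0}
    - {"dx": 0, "dy": 0, "dz": 0, "wx": 0, "wy": 0, "wz": 0}
    - {"dx": 0, "dy": 0, "dz": -0.2, "wx": 0, "wy": 0, "wz": 0}
    - {"dx": 0, "dy": 0, "dz": -0.2, "wx": 0, "wy": 0, "wz": 0}
    - {"dx": 0, "dy": 0, "dz": -0.1, "wx": 0, "wy": 0, "wz": 0}
    - {"dx": 0, "dy": 0, "dz": 0, "wx": 0, "wy": 0, "wz": 0}
  fingers: 1

```text
time: 6.6
position: [0.5066, 0.0171, 0.0097]
orientation: [-1.893, -2.504, 0.002]
force: [-1.0, -0.4, -0.5]
gripper_width: 0.0853
finger_force: 0.0
```

```bash
python3 - <<'E'
from h import *
tool(); s,im,d,W=wcloud(); rects(W,d)
M=R.from_rotvec(s['orientation']).as_matrix(); T=(W-s['position'])@M
m=(d>0)&(W[...,2]>.02)&(np.abs(T[...,1])<.065)&(np.abs(T[...,1])>.037)&(np.abs(T[...,0])<.03)
print('tips z world',np.sort(W[m][:,2])[:200:40].round(4))
im2,_=ctrl.grab_frame('side'); x,y=350,212
save('w5.png',np.vstack([im[120:360,120:520],cv2.resize(im2[y-36:y+36,x-60:x+60],(400,240),interpolation=cv2.INTER_CUBIC)]))
E
```

```text
t 6.6 pos [0.5066 0.0171 0.0097] yaw y 15.82 z [-2.4e-03  5.0e-04 -1.0e+00] w 0.0853 F [-1.  -0.4 -0.5] 0.0
0.007 9215 0.012 ((507.1678161621094, 15.885974884033203), (90.39984893798828, 89.60049438476562), 15.968015670776367)
0.0565 7244 0.0601 ((507.7230224609375, 15.099273681640625), (107.57440948486328, 46.63279342651367), 20.349639892578125)
tips z world [0.0577 0.0599 0.0609 0.0616 0.0624]
```

View pics/w5.png

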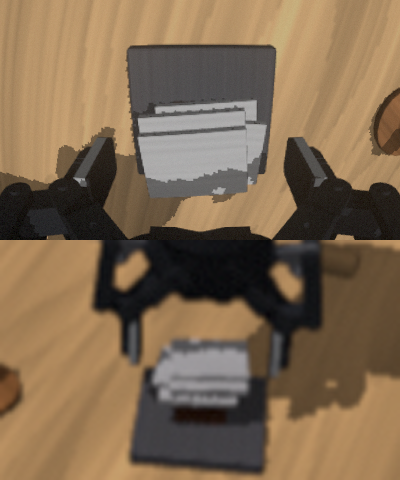

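Tips now sit level with the stack top, at about rows 350–360 in the side crop, clear on both sides. I'm going down another 18 mm and then closing gradually.

Emit:
apply_moves:
  increments:
    - {"dx": 0, "dy": 0, "dz": -0.2, "wx": 0, "wy": 0, "wz": 0}
    - {"dx": 0, "dy": 0, "dz": -0.2, "wx": 0, "wy": 0, "wz": 0}
    - {"dx": 0, "dy": 0, "dz": -0.2, "wx": 0, "wy": 0, "wz": 0}
    - {"dx": 0, "dy": 0, "dz": 0, "wx": 0, "wy": 0, "wz": 0}
  fingers: 0.6

```text
time: 7.03
position: [0.5065, 0.0172, -0.0085]
orientation: [-1.893, -2.504, 0.002]
force: [-0.1, -0.8, 0.2]
gripper_width: 0.0683
finger_force: 0.0
```

Emit:
apply_moves:
  increments:
    - {"dx": 0, "dy": 0, "dz": 0, "wx": 0, "wy": 0, "wz": 0}
    - {"dx": 0, "dy": 0, "dz": 0, "wx": 0, "wy": 0, "wz": 0}
  fingers: 0.45

```text
time: 7.2
position: [0.5077, 0.0169, -0.007]
orientation: [-1.894, -2.506, 0.0]
force: [0.6, 0.3, -0.1]
gripper_width: 0.0618
finger_force: 0.1
```

Emit:
apply_moves:
  increments:
    - {"dx": 0, "dy": 0, "dz": 0, "wx": 0, "wy": 0, "wz": 0}
    - {"dx": 0, "dy": 0, "dz": 0, "wx": 0, "wy": 0, "wz": 0}
  fingers: 0.32

```text
time: 7.37
position: [0.5084, 0.0168, -0.0065]
orientation: [1.894, 2.505, 0.001]
force: [1.2, 0.1, -0.1]
gripper_width: 0.0566
finger_force: 0.7
```

Emit:
apply_moves:
  increments:
    - {"dx": 0, "dy": 0, "dz": 0, "wx": 0, "wy": 0, "wz": 0}
    - {"dx": 0, "dy": 0, "dz": 0, "wx": 0, "wy": 0, "wz": 0}
    - {"dx": 0, "dy": 0, "dz": 0, "wx": 0, "wy": 0, "wz": 0}
    - {"dx": 0, "dy": 0, "dz": 0, "wx": 0, "wy": 0, "wz": 0}
    - {"dx": 0, "dy": 0, "dz": 0, "wx": 0, "wy": 0, "wz": 0}
  fingers: 0.1

```text
time: 7.78
position: [0.5085, 0.0169, -0.0062]
orientation: [1.894, 2.505, 0.001]
force: [0.7, 1.6, 5.5]
gripper_width: 0.052
finger_force: 20.1
```

```bash
python3 - <<'E'
from h import *
tool(); s,im,d,W=wcloud()
im2,_=ctrl.grab_frame('side'); x,y=350,212
save('w6.png',np.vstack([im[120:360,120:520],cv2.resize(im2[y-36:y+36,x-60:x+60],(400,240),interpolation=cv2.INTER_CUBIC)]))
E
```

```text
t 7.78 pos [ 0.5085  0.0169 -0.0062] yaw y 15.83 z [ 1.5e-03 -2.0e-04 -1.0e+00] w 0.052 F [0.7 1.6 5.5] 20.079575770746487
```

View pics/w6.png

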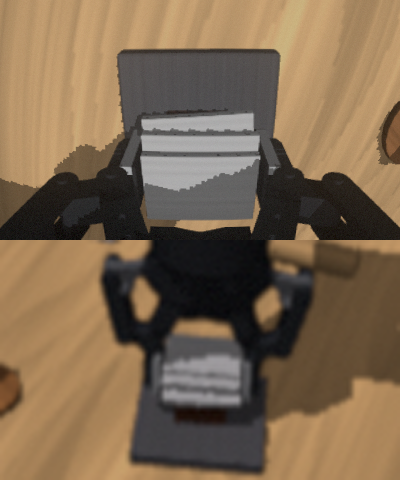

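The lengthwise squeeze worked: 52.0 mm at 20 N. Now I'm opening, rising, turning 90° and squeezing widthwise.

Emit:
apply_moves:
  increments:
    - {"dx": 0, "dy": 0, "dz": 0, "wx": 0, "wy": 0, "wz": 0}
    - {"dx": 0, "dy": 0, "dz": 0, "wx": 0, "wy": 0, "wz": 0}
    - {"dx": 0, "dy": 0, "dz": 0, "wx": 0, "wy": 0, "wz": 0}
    - {"dx": 0, "dy": 0, "dz": 0, "wx": 0, "wy": 0, "wz": 0}
    - {"dx": 0, "dy": 0, "dz": 0.5, "wx": 0, "wy": 0, "wz": 0}
    - {"dx": 0, "dy": 0, "dz": 0.6, "wx": 0, "wy": 0, "wz": 0}
    - {"dx": 0, "dy": 0, "dz": 0, "wx": 0, "wy": 0, "wz": -0.154}
    - {"dx": 0, "dy": 0, "dz": 0, "wx": 0, "wy": 0, "wz": -0.154}
    - {"dx": 0, "dy": 0, "dz": 0, "wx": 0, "wy": 0, "wz": -0.154}
    - {"dx": 0, "dy": 0, "dz": 0, "wx": 0, "wy": 0, "wz": -0.154}
    - {"dx": 0, "dy": 0, "dz": 0, "wx": 0, "wy": 0, "wz": -0.154}
    - {"dx": 0, "dy": 0, "dz": 0, "wx": 0, "wy": 0, "wz": -0.154}
  fingers: 1

```text
time: 8.88
position: [0.5074, 0.0169, 0.0259]
orientation: [-2.665, -1.662, 0.001]
force: [-0.6, -0.4, -0.7]
gripper_width: 0.0852
finger_force: 0.0
```

Emit:
apply_moves:
  increments:
    - {"dx": 0, "dy": 0, "dz": 0, "wx": 0, "wy": 0, "wz": -0.154}
    - {"dx": 0, "dy": 0, "dz": 0, "wx": 0, "wy": 0, "wz": -0.154}
    - {"dx": 0, "dy": 0, "dz": 0, "wx": 0, "wy": 0, "wz": -0.154}
    - {"dx": 0, "dy": 0, "dz": 0, "wx": 0, "wy": 0, "wz": -0.154}
    - {"dx": 0, "dy": 0, "dz": 0, "wx": 0, "wy": 0, "wz": -0.154}
    - {"dx": 0, "dy": 0, "dz": 0, "wx": 0, "wy": 0, "wz": -0.154}
    - {"dx": 0, "dy": 0, "dz": 0, "wx": 0, "wy": 0, "wz": -0.154}
    - {"dx": 0, "dy": 0, "dz": 0, "wx": 0, "wy": 0, "wz": 0}
    - {"dx": 0, "dy": 0, "dz": 0, "wx": 0, "wy": 0, "wz": 0}
    - {"dx": 0, "dy": 0, "dz": 0, "wx": 0, "wy": 0, "wz": 0}

```text
time: 9.72
position: [0.5076, 0.0169, 0.026]
orientation: [-3.111, -0.435, 0.0]
force: [-0.1, 0.7, 0.3]
gripper_width: 0.0856
finger_force: 0.0
```

```bash
python3 - <<'E'
from h import *
tool(); s,im,d,W=wcloud(); rects(W,d)
E
```

```text
t 9.72 pos [0.5076 0.0169 0.026 ] yaw y -74.07 z [-3.e-04  1.e-04 -1.e+00] w 0.0856 F [-0.1  0.7  0.3] 0.0
0.007 8876 0.0121 ((507.8717956542969, 15.413345336914062), (89.89163970947266, 90.76048278808594), 15.949856758117676)
0.0565 6149 0.0601 ((509.77197265625, 11.063077926635742), (52.612396240234375, 44.33137512207031), 15.824109077453613)
```

Emit:
apply_moves:
  increments:
    - {"dx": 0, "dy": 0, "dz": -0.3, "wx": 0, "wy": 0, "wz": 0}
    - {"dx": 0, "dy": 0, "dz": -0.3, "wx": 0, "wy": 0, "wz": 0}
    - {"dx": 0, "dy": 0, "dz": -0.3, "wx": 0, "wy": 0, "wz": 0}
    - {"dx": 0, "dy": 0, "dz": -0.25, "wx": 0, "wy": 0, "wz": 0}
    - {"dx": 0, "dy": 0, "dz": 0, "wx": 0, "wy": 0, "wz": 0}
  fingers: 0.6

```text
time: 10.18
position: [0.5058, 0.0173, -0.0108]
orientation: [-3.111, -0.43, 0.006]
force: [-1.1, 1.1, -0.2]
gripper_width: 0.0685
finger_force: 0.0
```

Emit:
apply_moves:
  increments:
    - {"dx": 0, "dy": 0, "dz": 0, "wx": 0, "wy": 0, "wz": 0}
    - {"dx": 0, "dy": 0, "dz": 0, "wx": 0, "wy": 0, "wz": 0}
  fingers: 0.25

```text
time: 10.35
position: [0.5078, 0.0169, -0.0085]
orientation: [-3.112, -0.43, 0.0]
force: [0.8, 0.0, -0.3]
gripper_width: 0.0533
finger_force: 0.0
```

Emit:
apply_moves:
  increments:
    - {"dx": 0, "dy": 0, "dz": 0, "wx": 0, "wy": 0, "wz": 0}
    - {"dx": 0, "dy": 0, "dz": 0, "wx": 0, "wy": 0, "wz": 0}
  fingers: 0.1

```text
time: 10.52
position: [0.5083, 0.0168, -0.0079]
orientation: [3.112, 0.43, 0.002]
force: [-0.4, 0.3, -1.0]
gripper_width: 0.0472
finger_force: 0.3
```

Emit:
apply_moves:
  increments:
    - {"dx": 0, "dy": 0, "dz": 0, "wx": 0, "wy": 0, "wz": 0}
    - {"dx": 0, "dy": 0, "dz": 0, "wx": 0, "wy": 0, "wz": 0}
  fingers: 0

```text
time: 10.68
position: [0.5083, 0.0171, -0.0079]
orientation: [-3.112, -0.43, -0.002]
force: [0.3, 1.0, 1.6]
gripper_width: 0.043
finger_force: 1.4
```

Emit:
apply_moves:
  increments:
    - {"dx": 0, "dy": 0, "dz": 0, "wx": 0, "wy": 0, "wz": 0}
    - {"dx": 0, "dy": 0, "dz": 0, "wx": 0, "wy": 0, "wz": 0}
    - {"dx": 0, "dy": 0, "dz": 0, "wx": 0, "wy": 0, "wz": 0}
    - {"dx": 0, "dy": 0, "dz": 0, "wx": 0, "wy": 0, "wz": 0}
    - {"dx": 0, "dy": 0, "dz": 0, "wx": 0, "wy": 0, "wz": 0}
  fingers: -0.2

```text
time: 11.1
position: [0.5083, 0.0173, -0.0077]
orientation: [-3.112, -0.43, -0.002]
force: [-1.1, 2.6, 6.0]
gripper_width: 0.038
finger_force: 25.3
```

```bash
python3 - <<'E'
from h import *
tool(); s,im,d,W=wcloud(); rects(W,d)
im2,_=ctrl.grab_frame('side'); x,y=350,212
save('w7.png',np.vstack([im[120:360,120:520],cv2.resize(im2[y-36:y+36,x-60:x+60],(400,240),interpolation=cv2.INTER_CUBIC)]))
E
```

```text
t 11.1 pos [ 0.5083  0.0173 -0.0077] yaw y -74.27 z [ 1.1e-03  4.0e-04 -1.0e+00] w 0.038 F [-1.1  2.6  6. ] 25.282218977808952
0.007 10875 0.0121 ((518.03515625, 18.255516052246094), (68.94448852539062, 90.570068359375), 15.923211097717285)
0.0565 9301 0.0601 ((508.3221130371094, 17.4503116607666), (53.892330169677734, 65.01899719238281), 14.999951362609863)
```

View pics/w7.png

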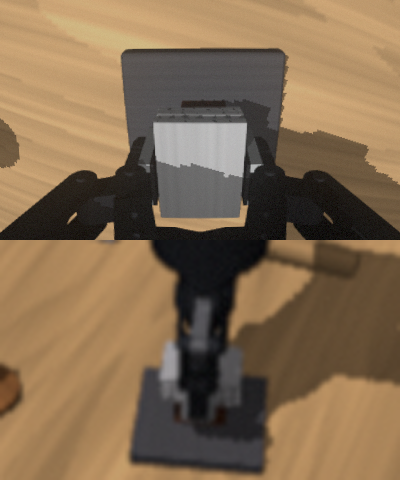

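Both sides now read tight, with a width of 38.0 mm. I'll check the length-end face layer by layer using depth.

```bash
cat >> h.py <<'E'
def layers(a=np.radians(15.9),c=(.508,.0165),z0=.04):
    s,im,d,W=wcloud(); X=(W[...,0]-c[0])*np.cos(a)+(W[...,1]-c[1])*np.sin(a); Y=-(W[...,0]-c[0])*np.sin(a)+(W[...,1]-c[1])*np.cos(a)
    for i in range(4):
        lo=z0+.005*i
        m=(d>0)&(W[...,2]>lo+.001)&(W[...,2]<lo+.004)&(np.abs(Y)<.015)&(X>.015)&(X<.04)
        if m.sum()<15: print(i,'few',m.sum());continue
        f=np.polyfit(Y[m],X[m],1); print(i,m.sum(),'end x',np.median(X[m]).round(4),X[m].std().round(4),'slope',f[0].round(3))
    m=(d>0)&(np.abs(W[...,2]-z0-.02)<.0015)&(np.abs(Y)<.0185)&(np.abs(X)<.04); print('top x range',np.percentile(X[m],[.5,99.5]).round(4), 'z',np.median(W[m][:,2]))
    A=np.c_[X[m],Y[m],np.ones(m.sum())]; print('tilt',np.linalg.lstsq(A,W[m][:,2],rcond=None)[0][:2].round(4))
E
python3 - <<'E'
from h import *
layers(c=(.5083,.0173))
E
```

```text
0 131 end x 0.0246 0.0002 slope -0.001
1 222 end x 0.0251 0.0003 slope 0.007
2 204 end x 0.0252 0.0003 slope 0.007
3 233 end x 0.026 0.0023 slope -0.003
top x range [-0.0254  0.0264] z 0.060113753120629054
tilt [ 0.0002 -0.0029]
```

All four end faces lie within 1.4 mm and 0.01 rad, so the stack is neat. I'm firming the grip and lifting.

Emit:
apply_moves:
  increments:
    - {"dx": 0, "dy": 0, "dz": 0, "wx": 0, "wy": 0, "wz": 0}
    - {"dx": 0, "dy": 0, "dz": 0, "wx": 0, "wy": 0, "wz": 0}
    - {"dx": 0, "dy": 0, "dz": 0, "wx": 0, "wy": 0, "wz": 0}
    - {"dx": 0, "dy": 0, "dz": 0, "wx": 0, "wy": 0, "wz": 0}
    - {"dx": 0, "dy": 0, "dz": 0.05, "wx": 0, "wy": 0, "wz": 0}
    - {"dx": 0, "dy": 0, "dz": 0.1, "wx": 0, "wy": 0, "wz": 0}
    - {"dx": 0, "dy": 0, "dz": 0.15, "wx": 0, "wy": 0, "wz": 0}
    - {"dx": 0, "dy": 0, "dz": 0.2, "wx": 0, "wy": 0, "wz": 0}
  fingers: -0.4
  grip_force: 60

```text
time: 11.92
position: [0.507, 0.0169, 0.0064]
orientation: [-3.112, -0.43, 0.002]
force: [0.2, -0.4, -2.0]
gripper_width: 0.0371
finger_force: 60.1
```

Emit:
apply_moves:
  increments:
    - {"dx": 0, "dy": 0, "dz": 0.25, "wx": 0, "wy": 0, "wz": 0}
    - {"dx": 0, "dy": 0, "dz": 0.3, "wx": 0, "wy": 0, "wz": 0}
    - {"dx": 0, "dy": 0, "dz": 0.3, "wx": 0, "wy": 0, "wz": 0}
    - {"dx": 0, "dy": 0, "dz": 0.3, "wx": 0, "wy": 0, "wz": 0}
    - {"dx": 0, "dy": 0, "dz": 0.3, "wx": 0, "wy": 0, "wz": 0}
    - {"dx": 0, "dy": 0, "dz": 0.3, "wx": 0, "wy": 0, "wz": 0}
    - {"dx": 0, "dy": 0, "dz": 0.3, "wx": 0, "wy": 0, "wz": 0}
    - {"dx": 0, "dy": 0, "dz": 0.3, "wx": 0, "wy": 0, "wz": 0}
    - {"dx": 0, "dy": 0, "dz": 0.25, "wx": 0, "wy": 0, "wz": 0}
    - {"dx": 0, "dy": 0, "dz": 0.15, "wx": 0, "wy": 0, "wz": 0}
    - {"dx": 0, "dy": 0, "dz": 0.05, "wx": 0, "wy": 0, "wz": 0}
    - {"dx": 0, "dy": 0, "dz": 0, "wx": 0, "wy": 0, "wz": 0}

```text
time: 12.92
position: [0.508, 0.0169, 0.091]
orientation: [3.112, 0.43, 0.001]
force: [0.1, 0.3, -2.3]
gripper_width: 0.037
finger_force: 60.1
```

Emit:
apply_moves:
  increments:
    - {"dx": 0, "dy": 0, "dz": 0, "wx": 0, "wy": 0, "wz": 0}
    - {"dx": 0, "dy": 0, "dz": 0, "wx": 0, "wy": 0, "wz": 0}
    - {"dx": 0, "dy": 0, "dz": 0, "wx": 0, "wy": 0, "wz": 0}
    - {"dx": 0, "dy": 0, "dz": 0, "wx": 0, "wy": 0, "wz": 0}
    - {"dx": 0, "dy": 0, "dz": 0, "wx": 0, "wy": 0, "wz": 0}
    - {"dx": 0, "dy": 0, "dz": 0, "wx": 0, "wy": 0, "wz": 0}

```text
time: 13.42
position: [0.5077, 0.0169, 0.0904]
orientation: [-3.112, -0.43, 0.0]
force: [-0.2, 0.1, -2.1]
gripper_width: 0.0376
finger_force: 60.1
```

```bash
python3 - <<'E'
from h import *
tool(); s=ctrl.state(); p=s['position']
layers(c=p[:2],z0=p[2]+.0077+.04)
im2,_=ctrl.grab_frame('side'); s,im,d,W=wcloud(); x,y=352,190
save('w8.png',np.vstack([im[120:360,120:520],cv2.resize(im2[y-45:y+45,x-75:x+75],(400,240),interpolation=cv2.INTER_CUBIC)]))
E
```

```text
t 13.42 pos [0.5077 0.0169 0.0904] yaw y -74.27 z [-3.e-04  0.e+00 -1.e+00] w 0.0376 F [-0.2  0.1 -2.1] 60.12375846505165
0 141 end x 0.0247 0.0002 slope -0.005
1 223 end x 0.0252 0.0004 slope 0.004
2 215 end x 0.0252 0.0003 slope 0.009
3 261 end x 0.026 0.0031 slope 0.01
top x range [-0.0253  0.0265] z 0.1581035221265481
tilt [-0.0011 -0.0028]
```

View pics/w8.png

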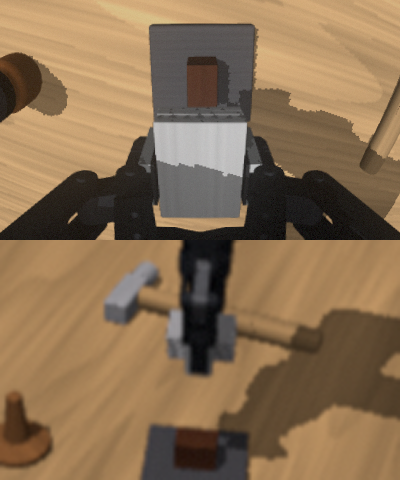

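The stack is held level about 98 mm above the riser. All four layers are aligned, and the riser is bare below at about (200,85) in the wrist crop. I'm handing in.

```bash
python3 -c "
from cell import ctrl
print(ctrl.close_job())"
```

```text
the job is handed in; nothing more can be done
None
```

The four blanks were squared on the stand (end faces within about 1.4 mm) and are held level in the gripper about 98 mm above its top, with the hammer, jar and ring stand never approached; the job is handed in, but no verdict came back.

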